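Pack the glaze caddy and hold it up level

TASK

Two of the caddy's four pockets are empty: take the two jars from the ware board and stand them upright in the empty pockets, so that the row of four is complete. Then grip the caddy by its upright centre board, lift it about 12 cm clear of the table without tipping it or any jar, and finish while still holding it there, steady and level. Leave everything else on the table alone.

Things in the scene. Friction and masses are not known exactly. Their poses are not given: they have to be found in the camera images.
- caddy: Loose light-wood caddy, 63 (x) x 323 (y) mm, rim 24 mm high, under 0.85 kg full. Origin: centre of its underside; y along the row. Four 55 mm square pockets at y = 130, 72, -72, -130 mm, floor 8 mm up, walls 16 mm deep. In the middle an upright darker grip board, 16 mm thick (x), 46 mm wide (y), top 104 mm up. Full, it nearly balances there
- caddy_grip (a point): Point to grasp on the grip board: centre of the board's thickness, 88 mm above the caddy's underside (16 mm below the board's top); axes as the caddy's. The board sides are free down to 22 mm above the underside
- pocket_0 (a point): Centre of the floor of the caddy's pocket at y = +130 mm, axes as the caddy's; it is empty at the start if no jar stands over it
- pocket_1 (a point): Centre of the floor of the caddy's pocket at y = +72 mm, axes as the caddy's; it is empty at the start if no jar stands over it
- pocket_2 (a point): Centre of the floor of the caddy's pocket at y = -72 mm, axes as the caddy's; it is empty at the start if no jar stands over it
- pocket_3 (a point): Centre of the floor of the caddy's pocket at y = -130 mm, axes as the caddy's; it is empty at the start if no jar stands over it
- jar_a_mid (a point): Screw-cap jar, blue with a white cap, one of the four in the caddy or on the ware board (not the jar at the back), 47 mm diameter, 60 mm high, about 0.09 kg, closed and rigid; the point is on its axis, half-way up (30 mm above its foot), z up.
- jar_a: The same blue jar; origin at the centre of its foot
- jar_b_mid (a point): Screw-cap jar, green with a white cap, one of the four in the caddy or on the ware board (not the jar at the back), 47 mm diameter, 60 mm high, about 0.09 kg, closed and rigid; the point is on its axis, half-way up (30 mm above its foot), z up.
- jar_b: The same green jar; origin at the centre of its foot
- jar_c_mid (a point): Screw-cap jar, amber-yellow with a white cap, one of the four in the caddy or on the ware board (not the jar at the back), 47 mm diameter, 60 mm high, about 0.09 kg, closed and rigid; the point is on its axis, half-way up (30 mm above its foot), z up.
- jar_c: The same amber-yellow jar; origin at the centre of its foot
- jar_d_mid (a point): Screw-cap jar, blue with a white cap, one of the four in the caddy or on the ware board (not the jar at the back), 47 mm diameter, 60 mm high, about 0.09 kg, closed and rigid; the point is on its axis, half-way up (30 mm above its foot), z up.
- jar_d: The same blue jar; origin at the centre of its foot
- ware_board: Fixed plywood board, 200 (x) x 100 (y) x 8 mm, on which two jars stand upright at x = -50 and +50 mm; origin under its centre, jars' feet 8 mm above the table
- bowl: Bystander, loose on the table, to be left alone: blue-grey glazed bowl, 112 mm across, 50 high; origin at the centre of its underside
- tile: Bystander, loose on the table, to be left alone: small teal star tile, 63 mm across, 9 thick; origin at the centre of its underside
- mould_a: Bystander, loose on the table, to be left alone: white plaster mould block, 62x51x24 mm; origin at the centre of its underside
- mould_b: Bystander, loose on the table, to be left alone: white plaster mould block, 62x51x24 mm; origin at the centre of its underside
- rib: Bystander, loose on the table, to be left alone: flat oval wooden rib, 44x110x8 mm; origin at the centre of its underside
Things that resemble listed ones, but are neither listed nor needed, are in the scene too. Leave any brown or pink look-alike of the jar_b alone.

How it is judged (in metres and radians):
On the way, in this order (a step that is already met when the one before it is completed fails the run):
1. all four jars stand released in the caddy's pockets, one in each, with the caddy still on the table ((y of jar_a in the frame of caddy between 0.121 and 0.139 m or y of jar_a in the frame of caddy between 0.063 and 0.081 m or y of jar_a in the frame of caddy between -0.081 and -0.063 m or y of jar_a in the frame of caddy between -0.139 and -0.121 m) and (y of jar_b in the frame of caddy between 0.121 and 0.139 m or y of jar_b in the frame of caddy between 0.063 and 0.081 m or y of jar_b in the frame of caddy between -0.081 and -0.063 m or y of jar_b in the frame of caddy between -0.139 and -0.121 m) and (y of jar_c in the frame of caddy between 0.121 and 0.139 m or y of jar_c in the frame of caddy between 0.063 and 0.081 m or y of jar_c in the frame of caddy between -0.081 and -0.063 m or y of jar_c in the frame of caddy between -0.139 and -0.121 m) and (y of jar_d in the frame of caddy between 0.121 and 0.139 m or y of jar_d in the frame of caddy between 0.063 and 0.081 m or y of jar_d in the frame of caddy between -0.081 and -0.063 m or y of jar_d in the frame of caddy between -0.139 and -0.121 m) and x of jar_a in the frame of caddy between -0.009 and 0.009 m and x of jar_b in the frame of caddy between -0.009 and 0.009 m and x of jar_c in the frame of caddy between -0.009 and 0.009 m and x of jar_d in the frame of caddy between -0.009 and 0.009 m and z of each of jar_a, jar_b, jar_c, jar_d in the frame of caddy below 0.014 m and angle between the z axis of each of jar_a, jar_b, jar_c, jar_d and the z axis of caddy, either way round below 0.15 rad and not (contact force between the fingers and jar_a above 0.3 N) and not (contact force between the fingers and jar_b above 0.3 N) and not (contact force between the fingers and jar_c above 0.3 N) and not (contact force between the fingers and jar_d above 0.3 N) and height (world z) of caddy below 0.012 m and angle between caddy's own z axis and vertical below 0.1 rad), for 0.2 s.
2. the full caddy is held up by its grip board, clear of the table, level and steady ((y of jar_a in the frame of caddy between 0.121 and 0.139 m or y of jar_a in the frame of caddy between 0.063 and 0.081 m or y of jar_a in the frame of caddy between -0.081 and -0.063 m or y of jar_a in the frame of caddy between -0.139 and -0.121 m) and (y of jar_b in the frame of caddy between 0.121 and 0.139 m or y of jar_b in the frame of caddy between 0.063 and 0.081 m or y of jar_b in the frame of caddy between -0.081 and -0.063 m or y of jar_b in the frame of caddy between -0.139 and -0.121 m) and (y of jar_c in the frame of caddy between 0.121 and 0.139 m or y of jar_c in the frame of caddy between 0.063 and 0.081 m or y of jar_c in the frame of caddy between -0.081 and -0.063 m or y of jar_c in the frame of caddy between -0.139 and -0.121 m) and (y of jar_d in the frame of caddy between 0.121 and 0.139 m or y of jar_d in the frame of caddy between 0.063 and 0.081 m or y of jar_d in the frame of caddy between -0.081 and -0.063 m or y of jar_d in the frame of caddy between -0.139 and -0.121 m) and x of jar_a in the frame of caddy between -0.009 and 0.009 m and x of jar_b in the frame of caddy between -0.009 and 0.009 m and x of jar_c in the frame of caddy between -0.009 and 0.009 m and x of jar_d in the frame of caddy between -0.009 and 0.009 m and z of each of jar_a, jar_b, jar_c, jar_d in the frame of caddy below 0.014 m and angle between the z axis of each of jar_a, jar_b, jar_c, jar_d and the z axis of caddy, either way round below 0.15 rad and not (contact force between the fingers and jar_a above 0.3 N) and not (contact force between the fingers and jar_b above 0.3 N) and not (contact force between the fingers and jar_c above 0.3 N) and not (contact force between the fingers and jar_d above 0.3 N) and height (world z) of caddy between 0.06 and 0.22 m and angle between caddy's own z axis and vertical below 0.12 rad and linear speed of caddy below 0.03 m/s and angular speed of caddy below 0.15 rad/s and contact force between the fingers and caddy above 3 N and distance between the grasp point and caddy_grip below 0.045 m), for 0.5 s.
At the end, for the whole second after the job is handed in: Fingers hold the caddy (over 3 N) within 45 mm of caddy_grip, underside 60 to 220 mm above the table, tilt under 0.12 rad, below 0.03 m/s and 0.15 rad/s, on nothing else; each jar upright (0.15 rad) on a pocket floor, 9 mm from centre at most, untouched; bystanders within 30 mm (all of step 2 and distance of each of bowl, tile, mould_a, mould_b, rib from where it was at the start of the episode below 0.03 m and not (contact force between caddy and bowl above 0.05 N) and not (contact force between caddy and tile above 0.05 N) and not (contact force between caddy and mould_a above 0.05 N) and not (contact force between caddy and mould_b above 0.05 N) and not (contact force between caddy and rib above 0.05 N) and not (contact force between caddy and ware_board above 0.05 N)); the arm keeps its last pose, push and grip.
It fails at once if the caddy is tipped more than 0.35 rad (angle between caddy's own z axis and vertical above 0.35 rad).
It fails at once if a jar is tipped more than 0.6 rad (angle between any of jar_a, jar_b, jar_c, jar_d's own z axis and vertical above 0.6 rad).
It fails at once if a bystander is moved more than 30 mm (distance of any of bowl, tile, mould_a, mould_b, rib from where it was at the start of the episode above 0.03 m).
It also fails if it takes over 64 s, if anything falls off the work surface, if the arm or the gripper's body presses on something with over 40 N, if the wrist force passes 120 N, or if a joint passes its speed limit or range.

ROBOT

A 6-joint arm with a two-finger parallel gripper is mounted at the origin on the work surface; the furniture and walls round the work are solid. World frame = base frame: x ahead of the robot, y to its left, z up, the work surface at z = 0. Lengths are in mm, angles in rad, forces in N, time in s.
With the tool pointing down it reaches from about 250 to 725 mm from the base axis. Payload 9.7 kg.
Tool frame: the origin (TCP) lies on the centre line of the jaws, within the pads' length; the fingertips stand 11 mm ahead of it and the grasp point (between the pads) lies 8 mm behind it; z points along the fingers, y is the line along which they close (so a half turn about z gives the same grasp; the last joint's range is limited). The gripper opens to 85 mm and grips with 20 to 120 N. Pads are 22 mm wide; open, the fingers measure 114 mm over their backs; the gripper's body (76 mm by 85 mm) begins 54 mm behind the grasp point. The pads swing forward as they close: fully open they stand 13 mm farther back than shut.
Start: joints at [-1.189, 0.087, 0.176, 1.66, 0, 1.571], TCP at [204.922, -510.396, 242.284] pointing down, gripper open.
Joint ranges: [-3.13, 3.13], [-0.85, 1.81], [-1.15, 1.24], [-2.2, 2.28], [-1.44, 1.52], [-3.14, 3.14]. Speed limits (rad/s): [2.22, 2.22, 2.57, 3.14, 3.14, 3.14].

INTERFACE

Orientations are given as a rotation vector (axis times angle).
In Python, from workcell import status, eyes, robot gives the robot as it stands.
- The arm moves only by the tool move_arm, never from a script. Its argument "increments" is one flat list of numbers, 5 for each row, row after row: the shift along the tool's x, y, z scaled (see below), then the turn about the tool's z scaled (see below), then the opening, from 0 (shut) to 1 (fully open). In form: [dx, dy, dz, turn, gripper, dx, dy, dz, turn, gripper, ...]. A call has 1 to 12 rows; each row is the pose to reach, as a shift and turn from the pose commanded when the call began, along the tool's axes at that moment; what a row does not reach only later rows make up. The controller multiplies each number of a shift by 1000 mm and each number of a turn by 60 degrees. A row lasts 1/8 s, in which the tool goes at most 62.5 mm and 10.7 degrees, less where a joint would pass 70% of its speed; a pose out of reach is approached as far as the arm can. A call with a number of a shift or a turn outside -1 to 1 is refused whole. A call with a gripper value outside its range is refused whole. The fingers move at their own pace and stop on an object; "grip_force" is the grip in N (left out, the last holds). Time passes only in rows, so rows that repeat a pose let the fingers close. It gives the time, the measured TCP pose, the force, the opening and the grip force at its end, in the units of the state.
- status.read_state(): the state, without advancing time (a new reading comes with each control period).
- eyes.capture(name): name is "scene" or "top"; returns a dict with "image" (400x640x3 uint8, red, green, blue), "mtx" (3x3 intrinsics, pixels), "k1" (the pictures are not rectified: a ray, as slopes to the right and down, at radius r is drawn at 1 + k1 r^2 times it, then the intrinsics apply), "extrinsics" (4x4, takes a point from world to camera coordinates). Camera axes: x right, y down, z forward; pixel columns grow to the right and rows downward; lengths in mm; the calibration is good to about 2 mm. A picture is of the moment at which its call begins. There is no depth.
- robot.job_done(): hands the job in; it is judged then, once.
The state is a dict: "clock": time; "joint_pos": joint angles; "qvel": joint speeds; "tau": joint torques, N m; "ee_pos": TCP position; "tool_rot": TCP orientation; "wrist_force": force on the tool from outside, world axes, zero at the start; "torque": the same for the moment, N m; "finger_gap": finger opening in mm; "finger_force": force on a finger pad.
Only numpy, scipy, OpenCV 4.12 (cv2) and the standard library are available. Lean on these libraries where they do the work, as an engineer would, in place of code of your own. Each camera call takes 0.05 s, during which the arm holds its last target. There are 200 camera calls.

## Working session

There is one attempt and no reset: what is moved stays moved. The work goes in short steps, Python scripts to look and compute and a tool call to move; the robot and the scene stay as the last step left them, time stands still between calls to the robot, and variables do not carry over. Pictures are saved under pics/ and viewed, at most 10 in all, crops included, and the job is handed in when it is done.

Besides the shell and the picture viewer there is one more tool, called after ">>>" in YAML: its name, and indented under it one key for each argument. move_arm: Moves the arm, as the interface text tells. Its arguments: {"type":"object","properties":{"increments":{"type":"array"},"grip_force":{"type":"number"}},"required":["increments"]}

```bash
mkdir -p pics
cat > h.py <<'E'
import numpy as np, cv2
from workcell import status, eyes, robot
def cap(n,name=None):
    c=eyes.capture(n)
    if name: cv2.imwrite('pics/'+name,c['image'][:,:,::-1])
    return c
def ray(c,uv):
    K=c['mtx'];k=c['k1']
    d=cv2.undistortPoints(np.array([[uv]],float),K,np.array([k,0,0,0,0.]))[0,0]
    E=c['extrinsics'];R=E[:3,:3];t=E[:3,3]
    return -R.T@t, R.T@np.array([d[0],d[1],1])
def plane(c,uv,z):
    o,d=ray(c,uv); return o+d*(z-o[2])/d[2]
def proj(c,P):
    E=c['extrinsics'];p=E[:3,:3]@np.asarray(P,float)+E[:3,3];x=p[:2]/p[2];x=x*(1+c['k1']*(x@x))
    return c['mtx'][:2,:2]@x+c['mtx'][:2,2]
E
python3 - <<'E'
from h import *
a=cap('top','top1.png');b=cap('scene','scene1.png')
for c in(a,b): print(c['mtx'].tolist(),c['k1'],ray(c,(320,200)))
print(status.read_state())
E
```

```text
[[372.24542601555595, 0.0, 319.9729182067547], [0.0, 372.24542601555595, 210.55897873002868], [0.0, 0.0, 1.0]] 0.008675125275313857 (array([ 495.4889414 ,   -1.64828568, 1019.76991348]), array([ 0.13847876,  0.01732272, -0.99062009]))
[[377.9721474490273, 0.0, 322.9548721043234], [0.0, 377.9721474490273, 198.54106848332046], [0.0, 0.0, 1.0]] -0.05540272992126106 (array([ 54.48065888, 542.12738774, 886.34017543]), array([ 0.48806856, -0.46832572, -0.73657051]))
{'clock': 0.1, 'joint_pos': array([-1.18899734e+00,  8.73861492e-02,  1.75220652e-01,  1.65984495e+00,
       -1.12592472e-05,  1.57079918e+00]), 'qvel': array([ 0.00021282, -0.00087   ,  0.00173736, -0.00073841,  0.00242754,
       -0.00063109]), 'tau': array([-1.44784182e-03, -5.21556616e+01,  4.65657413e+01,  1.59985089e-02,
       -4.68620999e-05,  2.20969116e-05]), 'ee_pos': array([ 204.84354498, -510.20365527,  241.66812128]), 'tool_rot': array([-3.08335487e+00, -5.95862281e-01,  3.79088856e-04]), 'wrist_force': array([-0.44501719,  0.07570068,  0.49503461]), 'torque': array([0.06397275, 0.00705273, 0.02599371]), 'finger_force': 0.0, 'finger_gap': 85.66591000047165}
```

View pics/top1.png

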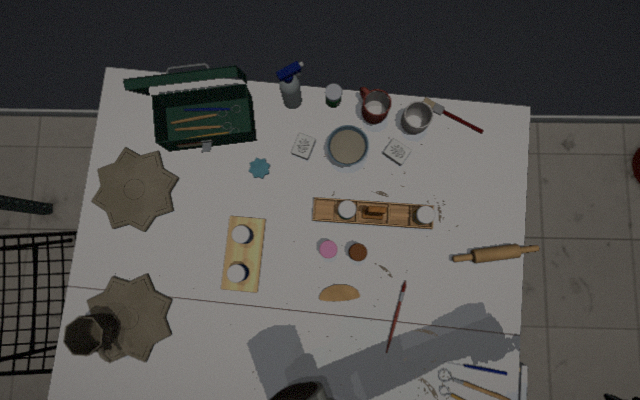

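View pics/scene1.png

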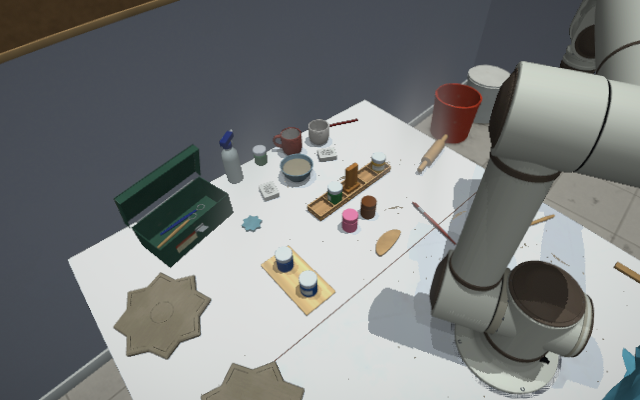

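Top: the caddy runs from (312,210) to (434,215), with jars at (347,209) and (426,215), so the left outer and right inner pockets are empty. The ware board jars are at (241,234) and (237,272). Pink (328,248) and brown (357,252) are look-alikes. Next I'll measure.

Run:
```python
from h import *
c=cap('top');im=c['image']
hsv=cv2.cvtColor(im,cv2.COLOR_RGB2HSV)
white=((hsv[...,1]<60)&(hsv[...,2]>110)).astype(np.uint8)
for n,(u,v) in dict(B1=(241,234),B2=(237,272),C1=(347,209),C2=(426,215)).items():
    m=np.zeros_like(white);cv2.circle(m,(u,v),13,1,-1)
    k,l,s,ce=cv2.connectedComponentsWithStats(m*white)
    i=l[v,u]; print(n,i,s[i],ce[i],plane(c,ce[i],68).round(1), im[v,u])
wood=((hsv[...,1]>70)&(hsv[...,0]<25)).astype(np.uint8)
roi=np.zeros_like(wood);roi[190:236,305:442]=1
k,l,s,ce=cv2.connectedComponentsWithStats(cv2.morphologyEx(wood*roi,cv2.MORPH_CLOSE,np.ones((5,5))));i=1+s[1:,4].argmax()
ys,xs=np.where(l==i);bx=cv2.boxPoints(cv2.minAreaRect(np.c_[xs,ys].astype(np.float32)))
print(s[i]);P=[plane(c,b,24)[:2] for b in bx]
for b,p in zip(bx,P):print(b,p.round(1))
print('ctr',np.mean(P,0))
a=im[185:240,300:445];b=im[205:300,210:290]
cv2.imwrite('pics/c1.png',cv2.resize(a,None,fx=5.4,fy=5.4,interpolation=3)[:,:,::-1])
```

```text
B1 1 [231 226  18  17 243] [239.72016461 233.86419753] [537.9 219.2  68. ] [138 136 133]
B2 1 [227 265  17  18 248] [235.01209677 273.35483871] [437.8 227.   68. ] [134 132 129]
C1 2 [339 200  17  18 230] [346.93478261 208.59565217] [607.3 -54.6  68. ] [138 134 130]
C2 1 [418 202  21  24 341] [428.19061584 213.71260997] [ 597.3 -262.3   68. ] [133 133 130]
[ 313  197  120   32 2235]
[312.09692 220.18472] [579.7  36.1]
[313.69757 196.81491] [643.1  33. ]
[433.50537 205.02094] [ 625.6 -288.8]
[431.90472 228.39075] [ 562.8 -283.6]
ctr [ 602.81045043 -125.85544767]
```

View pics/c1.png

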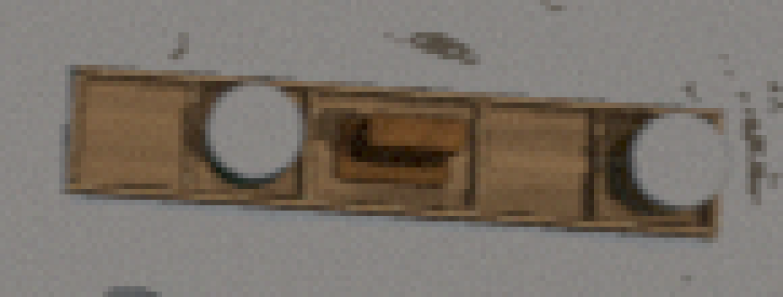

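Crop: the left outer and right inner pockets are empty. The caddy centre is about (603,-126) with its row yawed -0.0535 rad. Moving over the far ware-board jar, fingers closing across the caddy row.

>>> move_arm:
  increments: [0.1,-0.1,0,-0.15,1,0.2,-0.19,0,-0.32,1,0.29,-0.275,0,-0.48,1,0.38,-0.36,0,-0.64,1,0.46,-0.44,0,-0.8,1,0.53,-0.5,0,-0.95,1,0.57,-0.54,0,-1,1,0.581,-0.552,0,-1,1,0.581,-0.552,0,-1,1,0.581,-0.552,0,-1,1,0.581,-0.552,0,-1,1,0.581,-0.552,0,-1,1]
  grip_force: 40

```text
clock: 1.65
ee_pos: [517.5, 173.7, 242.1]
tool_rot: [2.373, 2.059, 0.0]
wrist_force: [0.6, -1.2, 0.2]
finger_gap: 85.3
finger_force: 0.0
```

>>> move_arm:
  increments: [0,0,0,-0.084,1,0,0,0,-0.084,1,0,0,0,-0.084,1]

```text
clock: 2.02
ee_pos: [516.9, 171.0, 242.4]
tool_rot: [2.283, 2.158, 0.0]
wrist_force: [-0.2, -0.6, 0.0]
finger_gap: 85.1
finger_force: 0.0
```

```bash
cat >> h.py <<'E'
from scipy.spatial.transform import Rotation as Ro
def go(*p):
    s=status.read_state();R=Ro.from_rotvec(s['tool_rot']).as_matrix()
    y=R[:,1];print('t',s['clock'],'pos',s['ee_pos'].round(1),'gap',s['finger_gap'],'yang',np.degrees(np.arctan2(y[1],y[0])),'zt',R[:,2].round(3),'q',s['joint_pos'].round(2))
    for q in p: print(q,'->',(R.T@(np.array(q)-s['ee_pos'])).round(1))
E
python3 - <<'E'
from h import *
go((538,219,242),(538,219,42))
E
```

```text
t 2.025 pos [516.9 171.  242.4] gap 85.13132484188782 yang -3.226044709271782 zt [ 0.  0. -1.] q [ 0.32  0.07  0.16  1.66 -0.    1.95]
(538, 219, 242) -> [49.1 18.4  0.4]
(538, 219, 42) -> [ 49.1  18.4 200.4]
```

>>> move_arm:
  increments: [0.025,0.01,0.03,0,1,0.049,0.018,0.07,0,1,0.049,0.018,0.11,0,1,0.049,0.018,0.145,0,1,0.049,0.018,0.175,0,1,0.049,0.018,0.192,0,1,0.049,0.018,0.2,0,1,0.049,0.018,0.2,0,1,0.049,0.018,0.2,0,1]

```text
clock: 3.15
ee_pos: [538.3, 219.7, 43.5]
tool_rot: [2.28, 2.16, 0.003]
wrist_force: [0.2, -0.6, -1.3]
finger_gap: 85.4
finger_force: 0.0
```

Run:
```python
from h import *
go((538,219,42))
a=cap('top')['image'][180:320,190:330];b=cap('scene')['image'][200:340,230:370]
cv2.imwrite('pics/g1.png',cv2.resize(np.hstack([a,b]),None,fx=2.8,fy=2.8)[:,:,::-1])
```

```text
t 3.15 pos [538.3 219.7  43.5] gap 85.41727278151765 yang -3.098755587811723 zt [ 0.002  0.001 -1.   ] q [ 0.39  0.17 -0.11  1.28 -0.    2.01]
(538, 219, 42) -> [-0.7 -0.2  1.5]
```

View pics/g1.png

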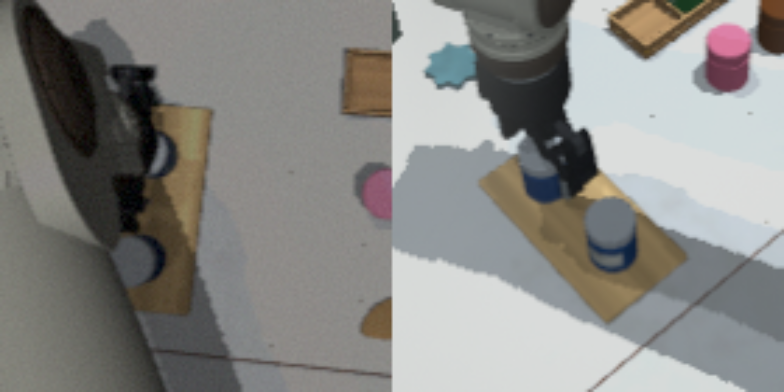

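The fingers straddle the far jar (about (155,155) in the left crop), clear of the near one. Closing.

>>> move_arm:
  increments: [0,0,0,0,0.6,0,0,0,0,0.4,0,0,0,0,0.3,0,0,0,0,0.3,0,0,0,0,0.3,0,0,0,0,0.3]
  grip_force: 35

```text
clock: 4.0
ee_pos: [537.7, 219.6, 42.6]
tool_rot: [2.28, 2.161, 0.001]
wrist_force: [-2.1, 0.1, 5.8]
finger_gap: 45.6
finger_force: 35.9
```

>>> move_arm:
  increments: [0,0,-0.01,0,0.2,0,0,-0.03,0,0.2,0,0,-0.055,0,0.2,0,0,-0.085,0,0.2,0,0,-0.11,0,0.2,0,0,-0.12,0,0.2,0,0,-0.12,0,0.2]

```text
clock: 4.88
ee_pos: [537.8, 219.6, 162.4]
tool_rot: [2.28, 2.161, 0.001]
wrist_force: [0.2, 0.4, -1.0]
finger_gap: 45.6
finger_force: 36.0
```

Run:
```python
from h import *
go((609.8,4,162),(598.9,-197.8,162))
```

```text
t 4.875 pos [537.8 219.6 162.4] gap 45.62382394532736 yang -3.0866981060380403 zt [ 0.001  0.    -1.   ] q [ 0.39  0.14  0.09  1.51 -0.    2.01]
(609.8, 4, 162) -> [-211.4   83.5    0.4]
(598.9, -197.8, 162) -> [-4.135e+02  8.350e+01  4.000e-01]
```

>>> move_arm:
  increments: [-0.02,0.008,0,0,0.2,-0.055,0.022,0,0,0.2,-0.095,0.038,0,0,0.2,-0.135,0.054,0,0,0.2,-0.17,0.068,0,0,0.2,-0.198,0.078,0,0,0.2,-0.21,0.083,0,0,0.2,-0.211,0.0835,0,0,0.2,-0.211,0.0835,0,0,0.2]

```text
clock: 6.0
ee_pos: [609.4, 5.0, 162.0]
tool_rot: [-2.279, -2.161, 0.0]
wrist_force: [-0.3, 0.6, -0.4]
finger_gap: 45.9
finger_force: 36.0
```

>>> move_arm:
  increments: [0,0,0.02,0,0.2,0,0,0.045,0,0.2,0,0,0.065,0,0.2,0,0,0.08,0,0.2,0,0,0.085,0,0.2,0,0,0.085,0,0.2]

```text
clock: 6.75
ee_pos: [609.7, 4.6, 77.5]
tool_rot: [2.28, 2.161, 0.0]
wrist_force: [-0.4, -0.7, -0.9]
finger_gap: 45.3
finger_force: 36.0
```

Run:
```python
from h import *
go((609.8,4,43))
c=cap('top');d=cap('scene')
print(proj(c,(609.8,4,8)),proj(d,(609.8,4,8)))
a=c['image'][160:260,290:390];b=d['image'][140:240,290:390]
cv2.imwrite('pics/g2.png',cv2.resize(np.hstack([a,b]),None,fx=4,fy=4)[:,:,::-1])
```

```text
t 6.75 pos [609.7   4.6  77.5] gap 45.30215799493365 yang -3.0621040311379533 zt [ 0.  0. -1.] q [0.01 0.23 0.02 1.36 0.   1.63]
(609.8, 4, 43) -> [-0.6  0.1 34.5]
[324.2330707  209.88918074] [321.54487818 207.87791559]
```

View pics/g2.png

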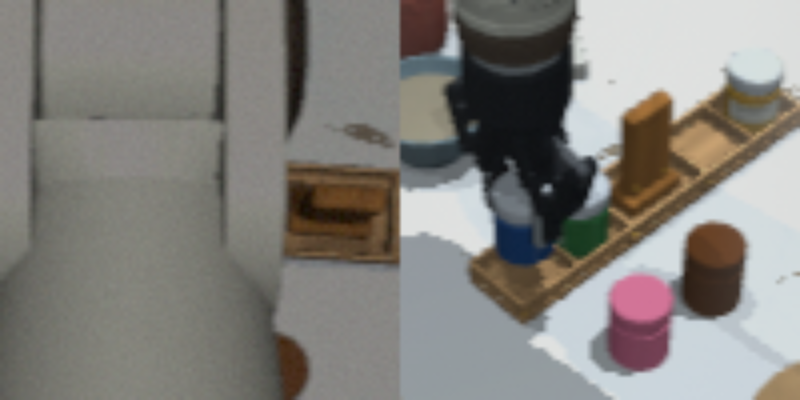

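Scene crop: the blue jar hangs above the end pocket, clear of the green one, and nothing looks misaligned. Lowering.

>>> move_arm:
  increments: [0,0,0.01,0,0.2,0,0,0.02,0,0.2,0,0,0.027,0,0.2,0,0,0.031,0,0.2,0,0,0.033,0,0.2,0,0,0.033,0,0.2,0,0,0.033,0,0.2]

```text
clock: 7.72
ee_pos: [609.8, 4.3, 44.6]
tool_rot: [2.28, 2.161, 0.001]
wrist_force: [-0.5, 0.1, -1.4]
finger_gap: 45.5
finger_force: 36.0
```

>>> move_arm:
  increments: [0,0,0.002,0,0.2,0,0,0.002,0,0.2,0,0,0.002,0,0.7,0,0,0.002,0,1,0,0,0.002,0,1,0,0,0.002,0,1,0,0,0.002,0,1]

```text
clock: 8.6
ee_pos: [609.6, 4.3, 42.3]
tool_rot: [-2.28, -2.161, -0.0]
wrist_force: [0.3, 0.2, 0.9]
finger_gap: 85.7
finger_force: 0.0
```

>>> move_arm:
  increments: [0,0,-0.02,0,1,0,0,-0.06,0,1,0,0,-0.1,0,1,0,0,-0.12,0,1,0,0,-0.12,0,1]

```text
clock: 9.22
ee_pos: [610.7, 4.3, 165.4]
tool_rot: [2.278, 2.159, 0.005]
wrist_force: [-0.1, 0.4, -0.4]
finger_gap: 85.4
finger_force: 0.0
```

Run:
```python
from h import *
go((437.8,227,162),(437.8,227,42))
```

```text
t 9.225 pos [610.7   4.3 165.4] gap 85.35416544370933 yang -3.0869873033238884 zt [ 0.004  0.    -1.   ] q [ 0.01  0.21  0.17  1.52 -0.    1.63]
(437.8, 227, 162) -> [ 213.  -184.6    2.6]
(437.8, 227, 42) -> [ 213.  -185.1  122.6]
```

>>> move_arm:
  increments: [0.02,-0.018,0,0,1,0.06,-0.05,0,0,1,0.1,-0.085,0,0,1,0.14,-0.12,0,0,1,0.18,-0.155,0,0,1,0.205,-0.176,0,0,1,0.213,-0.1835,0,0,1,0.213,-0.1835,0,0,1,0.213,-0.1835,0,0,1]

```text
clock: 10.35
ee_pos: [438.4, 226.2, 162.0]
tool_rot: [2.281, 2.16, -0.001]
wrist_force: [-0.8, -0.8, 0.5]
finger_gap: 85.2
finger_force: 0.0
```

Run:
```python
from h import *
go((437.8,227,42))
d=cap('scene')
for P in [(609.8,4,68),(606.6,-54,68),(537.8,220,68)]: print(proj(d,P))
im=d['image'];a=im[140:240,290:390];b=im[220:320,250:350]
cv2.imwrite('pics/g3.png',cv2.resize(np.hstack([a,b]),None,fx=4,fy=4)[:,:,::-1])
```

```text
t 10.35 pos [438.4 226.2 162. ] gap 85.19483681157074 yang -3.136442769174587 zt [-0. -0. -1.] q [ 0.48 -0.06 -0.13  1.5  -0.    2.1 ]
(437.8, 227, 42) -> [  0.9  -0.6 120. ]
[321.06100379 194.57217267]
[335.11848073 184.97842949]
[283.03017744 252.06765388]
```

View pics/g3.png

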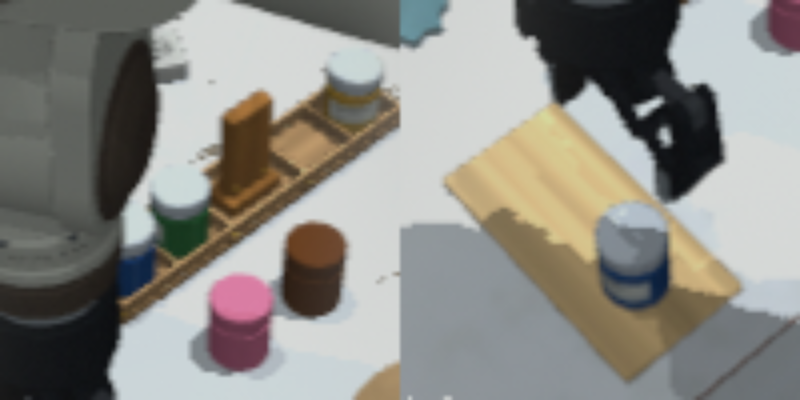

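The first jar stands in the end pocket beside the green one; the caddy is undisturbed and the second jar is in place below the gripper. Going down.

>>> move_arm:
  increments: [0.001,0,0.02,0,1,0.001,0,0.05,0,1,0.001,0,0.08,0,1,0.001,0,0.105,0,1,0.001,0,0.118,0,1,0.001,0,0.12,0,1,0.001,0,0.12,0,0.6,0.001,0,0.12,0,0.4,0.001,0,0.12,0,0.3,0.001,0,0.12,0,0.3,0.001,0,0.12,0,0.3,0.001,0,0.12,0,0.3]

```text
clock: 11.9
ee_pos: [438.4, 228.2, 43.3]
tool_rot: [2.28, 2.161, 0.003]
wrist_force: [-0.0, -0.4, 6.5]
finger_gap: 45.1
finger_force: 35.6
```

>>> move_arm:
  increments: [0,0,-0.01,0,0.2,0,0,-0.03,0,0.2,0,0,-0.055,0,0.2,0,0,-0.085,0,0.2,0,0,-0.11,0,0.2,0,0,-0.12,0,0.2,0,0,-0.12,0,0.2]

```text
clock: 12.78
ee_pos: [438.1, 228.0, 162.5]
tool_rot: [2.28, 2.161, 0.001]
wrist_force: [0.4, -0.1, -1.6]
finger_gap: 45.6
finger_force: 36.1
```

Run:
```python
from h import *
go((598.9,-197.8,162))
```

```text
t 12.775 pos [438.1 228.  162.5] gap 45.64723155197765 yang -3.0826128837469153 zt [ 0.001  0.    -1.   ] q [ 0.48 -0.06 -0.13  1.5   0.    2.1 ]
(598.9, -197.8, 162) -> [-416.5  183.5    0.5]
```

>>> move_arm:
  increments: [-0.02,0.009,0,0,0.2,-0.055,0.024,0,0,0.2,-0.1,0.044,0,0,0.2,-0.15,0.066,0,0,0.2,-0.2,0.088,0,0,0.2,-0.25,0.11,0,0,0.2,-0.3,0.132,0,0,0.2,-0.345,0.152,0,0,0.2,-0.385,0.169,0,0,0.2,-0.408,0.18,0,0,0.2,-0.416,0.1835,0,0,0.2,-0.416,0.1835,0,0,0.2]

```text
clock: 14.28
ee_pos: [598.4, -197.2, 161.2]
tool_rot: [-2.28, -2.159, 0.001]
wrist_force: [0.8, 0.5, -1.9]
finger_gap: 45.4
finger_force: 36.1
```

>>> move_arm:
  increments: [0,0,0.02,0,0.2,0,0,0.045,0,0.2,0,0,0.065,0,0.2,0,0,0.08,0,0.2,0,0,0.085,0,0.2,0,0,0.085,0,0.2]

```text
clock: 15.02
ee_pos: [598.8, -197.1, 77.6]
tool_rot: [2.28, 2.161, 0.0]
wrist_force: [0.1, -0.3, -0.5]
finger_gap: 45.8
finger_force: 36.1
```

Run:
```python
from h import *
go((598.9,-197.8,42.5))
d=cap('scene');c=cap('top')
a=c['image'][160:260,340:440];b=d['image'][120:220,310:410]
cv2.imwrite('pics/g4.png',cv2.resize(np.hstack([a,b]),None,fx=4,fy=4)[:,:,::-1])
```

```text
t 15.025 pos [ 598.8 -197.1   77.6] gap 45.760518196107334 yang -3.0643340918234467 zt [ 0. -0. -1.] q [-0.32  0.28  0.08  1.37  0.    1.31]
(598.9, -197.8, 42.5) -> [-0.7  0.1 35.1]
```

View pics/g4.png

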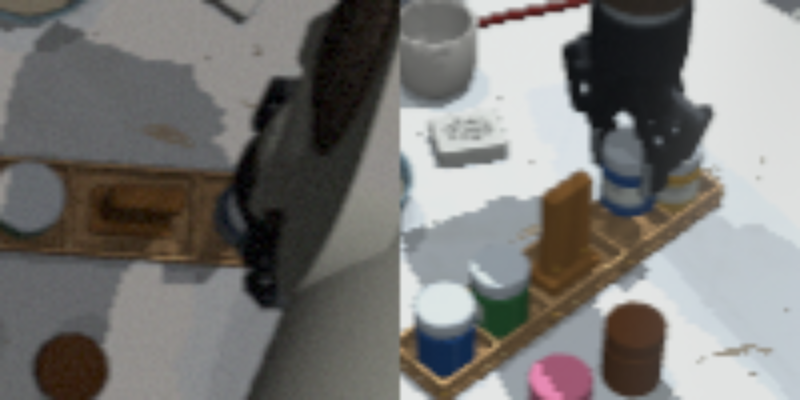

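The first jar stands upright in its pocket, the second hangs above its own between the grip board and the amber jar. Lowering.

>>> move_arm:
  increments: [0,0,0.01,0,0.2,0,0,0.02,0,0.2,0,0,0.027,0,0.2,0,0,0.031,0,0.2,0,0,0.033,0,0.2,0,0,0.034,0,0.2,0,0,0.034,0,0.2]

```text
clock: 16.0
ee_pos: [598.9, -197.4, 43.6]
tool_rot: [2.28, 2.161, 0.0]
wrist_force: [-0.3, 0.2, -0.3]
finger_gap: 45.2
finger_force: 36.2
```

>>> move_arm:
  increments: [0,0,0.001,0,0.2,0,0,0.001,0,0.7,0,0,0.001,0,1,0,0,0.001,0,1,0,0,0.001,0,1,0,0,0.001,0,1]

```text
clock: 16.75
ee_pos: [598.8, -197.4, 42.2]
tool_rot: [-2.28, -2.161, 0.0]
wrist_force: [0.0, 0.1, -0.6]
finger_gap: 85.2
finger_force: 0.0
```

>>> move_arm:
  increments: [0,0,-0.02,0,1,0,0,-0.06,0,1,0,0,-0.1,0,1,0,0,-0.13,0,1,0,0,-0.13,0,1,-0.05,-0.05,-0.13,0,1,-0.1,-0.1,-0.13,0,1,-0.15,-0.15,-0.13,0,1,-0.18,-0.18,-0.13,0,1,-0.18,-0.18,-0.13,0,1]

```text
clock: 18.0
ee_pos: [406.5, -369.5, 172.4]
tool_rot: [-2.285, -2.155, 0.001]
wrist_force: [0.6, -0.3, 0.7]
finger_gap: 85.3
finger_force: 0.0
```

Run:
```python
from h import *
c=cap('top');d=cap('scene')
go()
u=np.array([.0535,.9986]);ct=np.array([602.8,-125.9])
for s in(130,72,0,-72,-130):
    P=ct+s*u; z=104 if s==0 else 68
    print(s,proj(c,(*P,z)).round(1),((proj(c,(*P,z))-(300,170))*5.4).round(0))
a=c['image'][170:250,300:445]
b=d['image'][130:210,300:445]
cv2.imwrite('pics/g5.png',np.vstack([cv2.resize(a,None,fx=5.4,fy=5.4,interpolation=3)[60:330],cv2.resize(b,None,fx=5.4,fy=3.8*1.0,interpolation=3)])[:600,:,::-1])
```

```text
t 18.1 pos [ 408.7 -367.8  172.3] gap 85.13000066202854 yang -3.1928291797406634 zt [ 0.  0. -1.] q [-0.73  0.07  0.02  1.52  0.    0.89]
130 [324.2 207.3] [131. 201.]
72 [346.7 208.8] [252. 210.]
0 [376.6 209.1] [414. 211.]
-72 [402.9 212.7] [555. 230.]
-130 [425.6 214.2] [678. 239.]
```

View pics/g5.png

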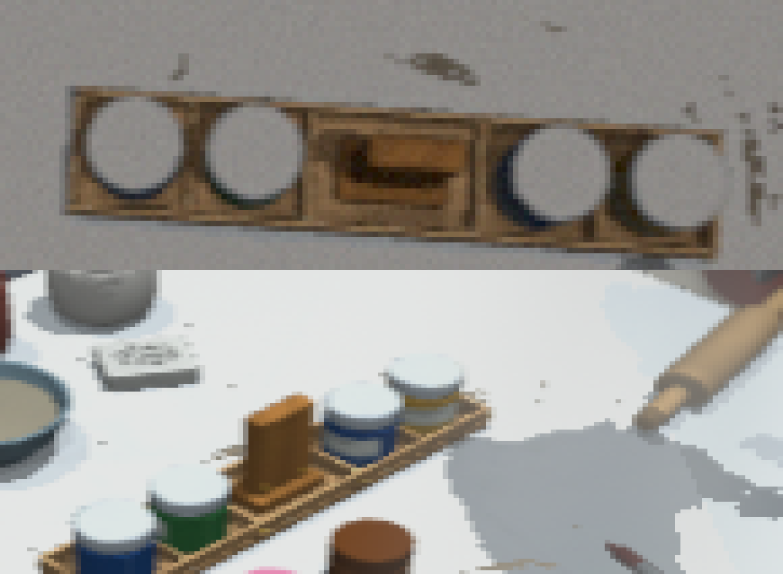

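All four jars are in their pockets, within about 1 px of the predicted centres. Caddy is unmoved and the grip board's top is at about (377,209). Going over the board.

>>> move_arm:
  increments: [0.03,0.02,0,0,1,0.07,0.05,0,0,1,0.11,0.08,0,0,1,0.15,0.11,0,0,1,0.19,0.14,0,0,1,0.225,0.162,0,0,1,0.247,0.177,0,0,1,0.252,0.18,0,0,1,0.252,0.18,0,0,1,0.252,0.18,0,0,1]

```text
clock: 19.35
ee_pos: [602.3, -125.9, 172.3]
tool_rot: [-2.281, -2.16, 0.0]
wrist_force: [-0.7, -0.7, -0.1]
finger_gap: 85.2
finger_force: 0.0
```

Run:
```python
from h import *
go((602.8,-125.9,76))
```

```text
t 19.35 pos [ 602.3 -125.9  172.3] gap 85.1614569585092 yang -3.108407500906919 zt [-0. -0. -1.] q [-0.21  0.23  0.2   1.54 -0.    1.42]
(602.8, -125.9, 76) -> [ 0.   0.5 96.3]
```

>>> move_arm:
  increments: [0,0,0.02,0,1,0,0,0.05,0,1,0,0,0.075,0,1,0,0,0.09,0,1,0,0,0.096,0,1,0,0,0.096,0,1,0,0,0.096,0,0.5,0,0,0.096,0,0.3,0,0,0.096,0,0.2,0,0,0.096,0,0.15,0,0,0.096,0,0.1,0,0,0.096,0,0.1]

```text
clock: 20.85
ee_pos: [602.8, -125.5, 76.5]
tool_rot: [2.28, 2.161, 0.001]
wrist_force: [0.6, 0.3, 2.0]
finger_gap: 15.7
finger_force: 35.7
```

>>> move_arm:
  increments: [0,0,0,0,0,0,0,0,0,0,0,0,0,0,0,0,0,0,0,0,0,0,0,0,0]
  grip_force: 100

```text
clock: 21.48
ee_pos: [602.9, -125.6, 76.7]
tool_rot: [2.28, 2.16, 0.0]
wrist_force: [0.7, -0.6, 4.3]
finger_gap: 14.9
finger_force: 98.9
```

Firm grip on the 16 mm board. Lifting gently.

>>> move_arm:
  increments: [0,0,-0.004,0,0,0,0,-0.01,0,0,0,0,-0.018,0,0,0,0,-0.028,0,0,0,0,-0.04,0,0,0,0,-0.053,0,0,0,0,-0.066,0,0,0,0,-0.079,0,0,0,0,-0.092,0,0,0,0,-0.104,0,0,0,0,-0.113,0,0,0,0,-0.12,0,0]

```text
clock: 22.98
ee_pos: [602.7, -125.5, 196.8]
tool_rot: [2.28, 2.161, 0.0]
wrist_force: [1.4, -1.2, -8.0]
finger_gap: 14.9
finger_force: 97.7
```

>>> move_arm:
  increments: [0,0,0,0,0,0,0,0,0,0,0,0,0,0,0,0,0,0,0,0,0,0,0,0,0,0,0,0,0,0,0,0,0,0,0,0,0,0,0,0,0,0,0,0,0,0,0,0,0,0]

```text
clock: 24.22
ee_pos: [602.7, -125.5, 196.3]
tool_rot: [2.28, 2.161, 0.0]
wrist_force: [-0.1, 0.2, -8.0]
finger_gap: 15.4
finger_force: 97.8
```

Run:
```python
from h import *
c=cap('top');d=cap('scene','end.png')
go();s=status.read_state();print(s['wrist_force'],s['torque'],s['finger_force'])
```

```text
t 24.325 pos [ 602.6 -125.5  196.3] gap 14.885665231954524 yang -3.0836202532272017 zt [-0. -0. -1.] q [-0.21  0.23  0.25  1.59 -0.    1.42]
[-0.1849926  -0.10363983 -6.7651752 ] [-0.04537286  0.01964644 -0.021185  ] 97.74646997451782
```

View pics/end.png

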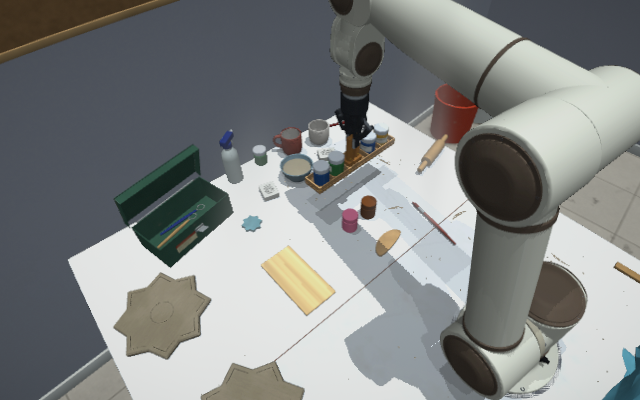

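The caddy hangs clear, running from (305,183) to (394,143), with all four jars standing in it. The bystanders look undisturbed. I'll check it's level, then hand in.

Run:
```python
from h import *
d=cap('scene')
u=np.array([.0535,.9986]);v=np.array([.9986,-.0535]);ct=np.array([602.7,-125.5])
for a in(161,-161):
  for b in(31,-31): print(a,b,proj(d,(*(ct+a*u+b*v),144)).round(1))
im=d['image'][115:205,290:410]
cv2.imwrite('pics/lv.png',cv2.resize(im,None,fx=6,fy=6)[:,:,::-1])
```

```text
161 31 [304.9 176. ]
161 -31 [319.6 187.3]
-161 31 [380.3 128. ]
-161 -31 [395.2 136.6]
```

View pics/lv.png

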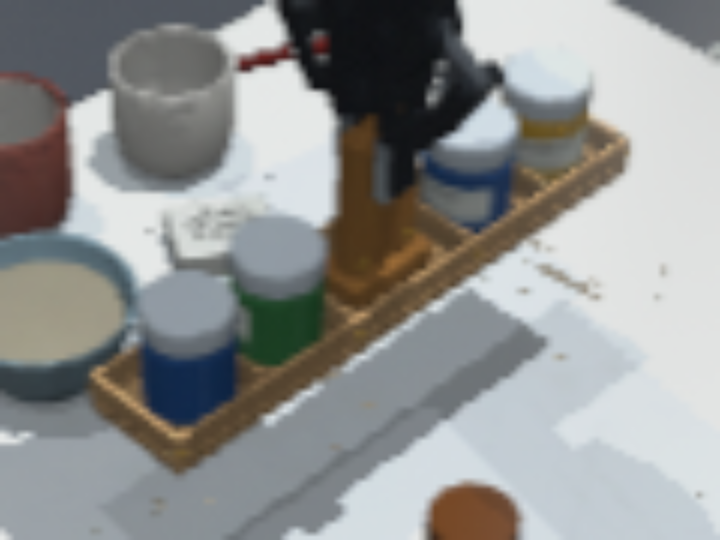

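The rim corners, at about (305.5,178), (320,188) and (395,137.5), are within about 2 px of a level caddy at 12 cm. Handing in.

```bash
python3 -c "
from h import *
print(robot.job_done())"
```

```text
the job is handed in; nothing more can be done
None
```

Both jars are in the empty pockets, and I handed the job in with the full caddy held level and steady about 12 cm above the table; the hand-in returned no verdict.

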